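# Load and seal a potter's damp box

### The arm

A 7-joint arm with a two-finger parallel gripper is mounted at the origin on the work surface. World frame = base frame: x ahead of the robot, y to its left, z up, the work surface at z = 0. Lengths are in m, angles in rad, forces in N, time in s.
With the tool pointing down it reaches from about 0.35 to 0.9 m from the base axis. Payload 7.2 kg.
Tool frame: the origin (TCP) lies between the finger pads; the fingertips stand 11 mm ahead of it and the grasp point (between the pads) lies 8 mm behind it; y points along the fingers, x is the direction in which the jaws open and shut, and the axes are right-handed (so a half turn about y gives the same grasp; the last joint's range is limited). The gripper opens to 85 mm and grips with 20 to 120 N. Pads are 22 mm wide; open, the fingers measure 114 mm over their backs; the gripper's body (76 mm by 85 mm) begins 54 mm behind the grasp point. The pads swing forward as they close: fully open they stand 13 mm farther back than shut.
Start: joints at [1.275, 0.411, -0.013, 1.596, 0.006, 1.134, -0.082], TCP at [0.141, -0.609, 0.242] pointing down, gripper open.
Joint ranges: [-2.95, 2.95], [-0.29, 1.99], [-1.47, 1.44], [0.14, 2.54], [-1.03, 4.17], [0.13, 1.85], [-2.86, 2.86]. Speed limits (rad/s): [2.39, 2.39, 3.01, 3.01, 3.14, 3.14, 3.14].

### API

Orientations are given as [roll, pitch, yaw] about the fixed x, y, z axes, in that order (R = Rz(yaw) Ry(pitch) Rx(roll)).
In Python, from rig import manip gives the robot as it stands. The module is installed in compiled form; this text tells all that it offers.
- The arm moves only by the tool apply_moves, never from a script. Its argument "steps" is one flat list of numbers, 7 for each row, row after row: the shift along the tool's x, y, z in m, then the turn, a rotation vector about the tool's x, y, z in degrees, then the finger opening in m, from 0 to 0.0854. A call has 1 to 20 rows; each row shifts and turns the commanded pose from where the row before left it, along the tool's axes as they then stand; what a row does not reach is not made up. A row lasts 1/12 s, in which the tool goes at most 41.7 mm and 7.16 degrees, less where a joint would pass 70% of its speed; a pose out of reach is approached as far as the arm can. A call is refused whole if a number of a shift passes 0.0417 or a number of a turn 7.16, either way. A call with a gripper value outside its range is refused whole. The fingers move at their own pace and stop on an object; "squeeze" is the grip in N (left out, the last holds). Time passes only in rows, so rows that do not move let the fingers close. It gives the time, the measured TCP pose, the force and the opening at its end, in the units of the state.
- manip.observe(): the state, without advancing time (a new reading comes with each control period).
- manip.grab_frame(name): name is "scene" or "top" or "wrist"; returns a dict with "frame" (420x560x3 uint8, red, green, blue), "mtx" (3x3 intrinsics, pixels), "dist" ([k1, k2, p1, p2, k3] as OpenCV has them; the pictures are not rectified), "R" (3x3) and "t" (3): a world point X has camera coordinates R X + t; the wrist camera has in their place "T_tool_cam" (4x4, takes a point from camera to tool coordinates, whose origin is the TCP and whose axes are the tool frame's). Camera axes: x right, y down, z forward; pixel columns grow to the right and rows downward; lengths in m; the calibration is good to about 2 mm. A picture is of the moment at which its call begins: read the wrist's pose just before it. There is no depth.
- manip.hand_in(): hands the job in, once; it reports no verdict.
The state is a dict: "clock": time; "joints": joint angles; "dq": joint speeds; "tau": joint torques, N m; "tool_pos": TCP position; "eef_rot": TCP orientation; "force": force on the tool from outside, world axes, zero at the start; "moment": the same for the moment, N m; "grip_width": finger opening in m.
Only numpy, scipy, OpenCV 4.12 (cv2) and the standard library are available. Lean on these libraries where they do the work, as an engineer would, in place of code of your own. Each camera call takes 0.05 s, during which the arm holds its last target. There are 200 camera calls.

### The job

Lay the loose plaster slab on top of its twin in the damp box, pushed square against both the end fence and the side posts. Then take the lid off its sloping rest, lay it on the box and let go, and press it down one corner at a time until all four gasket corners are fully home and the lid sits flat on the rim. Leave the other things on the table where they are.

Things in the scene. Friction and masses are not known exactly. Their poses are not given: they have to be found in the camera images.
- box: Open white plastic damp box fixed to the table, left or right of the middle, 190 (x) x 220 (y) mm outside, walls 8 mm, rim 80 mm and floor 8 mm above the table. Origin at the centre of its underside, z up, x away from the robot, y left. A slab squared against both fences inside has its length along x and its centre at x = +10, y = +10 mm.
- end_fence (a point): Middle of the working face (facing -x, at x = +60 mm in the box) of the end fence, an upright aluminium strip 36 mm wide and 6 mm thick, top 48 mm above the table. Axes as the box.
- side_posts (a point): Mid-way between two aluminium posts, on the line of their working faces (facing -y, at y = +35 mm in the box). Each is 12 mm wide in x and 8 mm thick, top 48 mm above the table; centred 42 mm either side of this point, so 72 mm stays free between them for a finger, and 59 mm behind them to the box wall. Axes as the box.
- slab_mid (a point): Centre of the loose plaster slab, 100 (x) x 50 (y) x 24 (z) mm, about 0.15 kg, with three shallow round motifs on top; it lies flat on the table about in the middle. z up, x along its length; end for end makes no difference.
- twin_mid (a point): Centre of the identical twin slab that already lies, loose, on the box floor within 2 mm of both fences; its top is 32 mm above the table, so the loose slab's centre ends 44 mm above the table.
- rest: Fixed plywood lid rest, 150 mm wide; origin at the centre of its foot, z up. Its board slopes up in +x (away from the robot) at 30 degrees; the lid lies on it against a low lip at the low end nearest the robot.
- lid_grip (a point): Centre of the handle bar on the grey plastic lid (0.45 kg). Bar 90 (x) x 16 (y) x 20 (z) mm, 16 mm of free room under it; this point is 26 mm above the plate's upper face, on the lid's centre. Frame fixed to the lid: x along the bar, z out of the plate. At the start the lid lies on the rest, z leaning 30 degrees from vertical towards the robot. End for end makes no difference.
- lid_middle (a point): Centre of the lid plate's underside, axes as lid_grip, 34 mm below it. Plate 190 (x) x 220 (y) x 8 mm; under it a 166 x 196 x 14 mm plug enters the box mouth with 4 mm play a side. Level on the standing gaskets this point is 88 mm above the table, sealed 80 mm (on the rim; plate's upper face 88 mm), over the box centre.
- near_right (a joint): How far the black rubber L-shaped gasket piece on the rim at the box's corner x = -91, y = -106 mm is pressed down, m: 0 = 8 mm proud of the rim, 0.008 = home. No spring: it yields at about 8 N and stays. Press the lid's upper face above it, e.g. at x = -80, y = -95 mm of the box; the lid rocks while corners differ. A press in the lid's middle needs over 25 N.
- near_left (a joint): How far the black rubber L-shaped gasket piece on the rim at the box's corner x = -91, y = 106 mm is pressed down, m: 0 = 8 mm proud of the rim, 0.008 = home. No spring: it yields at about 8 N and stays. Press the lid's upper face above it, e.g. at x = -80, y = 95 mm of the box; the lid rocks while corners differ. A press in the lid's middle needs over 25 N.
- far_right (a joint): How far the black rubber L-shaped gasket piece on the rim at the box's corner x = 91, y = -106 mm is pressed down, m: 0 = 8 mm proud of the rim, 0.008 = home. No spring: it yields at about 8 N and stays. Press the lid's upper face above it, e.g. at x = 80, y = -95 mm of the box; the lid rocks while corners differ. A press in the lid's middle needs over 25 N.
- far_left (a joint): How far the black rubber L-shaped gasket piece on the rim at the box's corner x = 91, y = 106 mm is pressed down, m: 0 = 8 mm proud of the rim, 0.008 = home. No spring: it yields at about 8 N and stays. Press the lid's upper face above it, e.g. at x = 80, y = 95 mm of the box; the lid rocks while corners differ. A press in the lid's middle needs over 25 N.
- rib: Bystander, to be left alone: flat wooden rib 45 x 90 x 6 mm, origin at the centre of its underside.
- brush: Bystander, to be left alone: brush lying flat, origin at the centre of its underside.
- jar: Bystander, to be left alone: glaze jar, 56 mm across, 75 mm high, origin at the centre of its underside.
- mug: Bystander, to be left alone: white mug, 76 mm across, 85 mm high, origin at the centre of its underside.
- can: Bystander, to be left alone: aluminium can, 52 mm across, 150 mm high, origin at the centre of its underside.
- bowl: Bystander, to be left alone: small terracotta bowl, 110 mm across, 45 mm high, origin at the centre of its underside.
- block: Bystander, to be left alone: dark wooden block 50 x 80 x 40 mm, origin at the centre of its underside.
Not all that is in view belongs to the job. What is shaped like the part that bears slab_mid but brown, orange or turquoise is not meant.

How it is judged:
On the way, in this order (a step that is already met when the one before it is completed fails the run):
1. the slab lies on its twin, square against both fences, released (x of slab_mid in the frame of box between 0.0065 and 0.0135 m and y of slab_mid in the frame of box between 0.0065 and 0.0135 m and z of slab_mid in the frame of box between 0.041 and 0.047 m and angle between the x axis of each of slab_mid, twin_mid and the x axis of box, either way round below 0.05 rad and x of twin_mid in the frame of box between 0.0065 and 0.0135 m and y of twin_mid in the frame of box between 0.0065 and 0.0135 m and z of twin_mid in the frame of box between 0.017 and 0.023 m and contact force between the fingers and slab below 0.1 N), for 0.2 s.
2. the lid lies on the box, let go, its plug in the mouth (x of lid_grip in the frame of box between -0.007 and 0.007 m and y of lid_grip in the frame of box between -0.007 and 0.007 m and angle between the x axis of lid_grip and the x axis of box, either way round below 0.06 rad and z of lid_grip in the frame of box below 0.126 m and contact force between the fingers and lid below 0.1 N), for 0.1 s.
3. one corner is pressed home while the other three still stand proud (((value of joint near_right above 0.0065 m and value of joint each of near_left, far_right, far_left below 0.0045 m) or (value of joint near_left above 0.0065 m and value of joint each of near_right, far_right, far_left below 0.0045 m) or (value of joint far_right above 0.0065 m and value of joint each of near_right, near_left, far_left below 0.0045 m) or (value of joint far_left above 0.0065 m and value of joint each of near_right, near_left, far_right below 0.0045 m))), for 0.1 s.
4. three corners are home while the last still stands proud (((value of joint near_right below 0.0045 m and value of joint each of near_left, far_right, far_left above 0.0065 m) or (value of joint near_left below 0.0045 m and value of joint each of near_right, far_right, far_left above 0.0065 m) or (value of joint far_right below 0.0045 m and value of joint each of near_right, near_left, far_left above 0.0065 m) or (value of joint far_left below 0.0045 m and value of joint each of near_right, near_left, far_right above 0.0065 m))), for 0.1 s.
At the end, for the whole second after the job is handed in: All four gasket corners pressed at least 6.5 of 8 mm; lid level within 0.015 rad, centred within 7 mm, handle centre 111 to 116.5 mm high, turned under 0.06 rad; under it both slabs stacked flat, within 3.5 mm of the squared place and 0.05 rad of square (value of joint each of near_right, near_left, far_right, far_left above 0.0065 m and x of lid_grip in the frame of box between -0.007 and 0.007 m and y of lid_grip in the frame of box between -0.007 and 0.007 m and angle between the x axis of lid_grip and the x axis of box, either way round below 0.06 rad and z of lid_grip in the frame of box between 0.111 and 0.1165 m and angle between lid_grip's own z axis and vertical below 0.015 rad and x of slab_mid in the frame of box between 0.0065 and 0.0135 m and y of slab_mid in the frame of box between 0.0065 and 0.0135 m and z of slab_mid in the frame of box between 0.041 and 0.047 m and angle between the x axis of each of slab_mid, twin_mid and the x axis of box, either way round below 0.05 rad and x of twin_mid in the frame of box between 0.0065 and 0.0135 m and y of twin_mid in the frame of box between 0.0065 and 0.0135 m and z of twin_mid in the frame of box between 0.017 and 0.023 m); the robot touches nothing.
It fails at once if a bystander is moved by more than 30 mm (distance of any of rib, brush, jar, mug, can, bowl, block from where it was at the start of the episode above 0.03 m).
It also fails if it takes over 72 s, if anything falls off the work surface, if the arm or the gripper's body presses on something with over 40 N, if the wrist force passes 120 N, or if a joint passes its speed limit or range.

## Working session

There is one attempt and no reset: what is moved stays moved. The work goes in short steps, Python scripts to look and compute and a tool call to move; the robot and the scene stay as the last step left them, time stands still between calls to the robot, and variables do not carry over. Pictures are saved under pics/ and viewed, about 8 in all and at most 12, crops included, and the job is handed in when it is done.

Besides the shell and the picture viewer there is one more tool, called after "Call:" by a JSON object that holds its "method" and its "body", one argument or row to a line. apply_moves: Moves the arm, as the interface text tells. Its arguments: {"type":"object","properties":{"steps":{"type":"array","items":{"type":"number"}},"squeeze":{"type":"number"}},"required":["steps"]}

```bash
mkdir -p pics
cat > h.py <<'E'
import numpy as np, cv2, pickle
from scipy.spatial.transform import Rotation as Rn
from rig import manip
def snap(name,tag):
    s=manip.observe(); f=manip.grab_frame(name); f=dict(f); f['s']=s
    cv2.imwrite(f'pics/{tag}.png',f['frame'][:,:,::-1]); pickle.dump(f,open(f'pics/{tag}.pkl','wb')); return f
def load(tag): return pickle.load(open(f'pics/{tag}.pkl','rb'))
def cam(f):
    if 'R' in f and f['R'] is not None: return np.array(f['R']),np.array(f['t']).ravel()
    s=f['s']; T=np.eye(4); T[:3,:3]=Rn.from_euler('xyz',s['eef_rot']).as_matrix(); T[:3,3]=s['tool_pos']
    W=np.linalg.inv(T@np.array(f['T_tool_cam'])); return W[:3,:3],W[:3,3]
def ray(f,px,z):
    R,t=cam(f); p=cv2.undistortPoints(np.array(px,float).reshape(-1,1,2),np.array(f['mtx']),np.array(f['dist'])).reshape(-1,2)
    d=np.c_[p,np.ones(len(p))]@R; c=-R.T@t; z=np.broadcast_to(z,len(p))
    return c+d*((z-c[2])/d[:,2])[:,None]
def proj(f,X):
    R,t=cam(f); return cv2.projectPoints(np.array(X,float).reshape(-1,1,3),cv2.Rodrigues(R)[0],t,np.array(f['mtx']),np.array(f['dist']))[0].reshape(-1,2)
E
python3 - <<'E'
from h import *
print(manip.observe())
a=snap('top','top0');b=snap('scene','sc0')
for f in(a,b):
    R,t=cam(f);print(-R.T@t,R[2],f['mtx'][0][0])
cv2.imwrite('pics/both.png',np.hstack([a['frame'],b['frame']])[:,:,::-1][:, :])
E
```

```text
{'clock': 0.0, 'joints': array([ 1.27480545,  0.41190247, -0.01270964,  1.59706555,  0.00559227,
        1.13431718, -0.08223279]), 'dq': array([ 0.00024326, -0.00094497,  0.00014169, -0.00053362, -0.00022601,
        0.00088631, -0.00062151]), 'tau': array([ 3.75681184e-04, -6.00617623e+01,  6.82114642e-01, -2.99408144e+01,
        1.38083473e-02,  1.07142690e-02, -5.57814829e-06]), 'tool_pos': array([ 0.14098952, -0.60838106,  0.24144268]), 'eef_rot': array([-1.57090831,  0.00165323, -1.34301904]), 'force': array([-0.64892851, -0.001537  ,  0.39437594]), 'moment': array([ 0.03008684,  0.02810929, -0.00200212]), 'grip_width': 0.08526985268637322}
[0.30687923 0.01685414 1.26313786] [ 0.16825978 -0.01253582 -0.98566297] 419.65611101652166
[ 1.06058868 -0.83744383  0.87532236] [-0.44742793  0.66185017 -0.60146704] 474.9378140847733
```

View pics/top0.png

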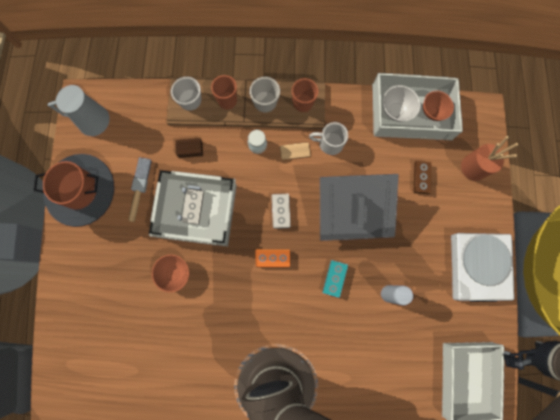

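View pics/sc0.png

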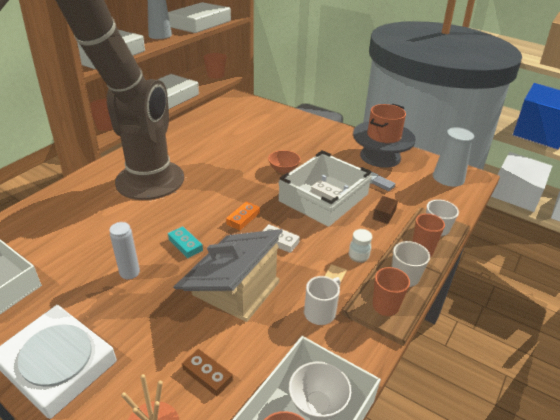

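The top view shows the box at about (193,208), the white slab at (281,211) and the lid on its rest at (358,207). The orange, turquoise and brown slabs are decoys. Next I work out coarse positions and the wrist camera's offset.

Run:
```python
from h import *
np.set_printoptions(precision=4,suppress=True)
f=load('top0')
print('box rim corners',ray(f,[[159,172],[235,177],[229,245],[150,238]],.08))
print('slab',ray(f,[[281,211]],.024)); print('handle',ray(f,[[360,209]],.17))
print('lid cnr',ray(f,[[320,178],[394,175]],.19),ray(f,[[322,239],[397,238]],.08))
print('can/orange/turq/bowl/mug/jar',ray(f,[[390,294],[273,258],[335,279],[170,275],[335,138],[257,141]],.03))
w=snap('wrist','w0'); print(np.array(w['T_tool_cam']),w['mtx'])
```

```text
box rim corners [[0.6081 0.3592 0.08  ]
 [0.5993 0.1352 0.08  ]
 [0.4018 0.1431 0.08  ]
 [0.4139 0.3702 0.08  ]]
slab [[ 0.5129 -0.0017  0.024 ]]
handle [[ 0.5006 -0.2099  0.17  ]]
lid cnr [[ 0.5767 -0.0996  0.19  ]
 [ 0.5922 -0.2986  0.19  ]] [[ 0.4268 -0.1194  0.08  ]
 [ 0.4354 -0.3363  0.08  ]]
can/orange/turq/bowl/mug/jar [[ 0.2748 -0.3287  0.03  ]
 [ 0.3718  0.0179  0.03  ]
 [ 0.3154 -0.1651  0.03  ]
 [ 0.312   0.3178  0.03  ]
 [ 0.7462 -0.1625  0.03  ]
 [ 0.7278  0.0782  0.03  ]]
[[ 1.      0.0011 -0.0005  0.0005]
 [ 0.0008 -0.2867  0.958  -0.1306]
 [ 0.0009 -0.958  -0.2867  0.0729]
 [ 0.      0.      0.      1.    ]] [[365.9248   0.     274.1343]
 [  0.     365.9248 203.9664]
 [  0.       0.       1.    ]]
```

Call:
{"method": "apply_moves", "body": {
  "steps": [0,-0.02,0,0,5.1,0,0.0854,0,-0.02,0,0,5.1,0,0.0854,0,-0.02,0,0,5.1,0,0.0854,-0.027,0,0.03,0,0,0,0.0854,-0.027,0,0.03,0,0,0,0.0854,-0.027,0,0.03,0,0,0,0.0854,-0.027,0,0.03,0,0,0,0.0854,-0.027,0,0.03,0,0,0,0.0854,-0.027,0,0.03,0,0,0,0.0854,-0.027,0,0.03,0,0,0,0.0854,-0.027,0,0.03,0,0,0,0.0854,-0.027,0,0.03,0,0,0,0.0854,-0.027,0,0.03,0,0,0,0.0854]
}}

```text
clock: 1.23
tool_pos: [0.4526, -0.3493, 0.3023]
eef_rot: [-1.571, -0.0, -1.61]
force: [1.3, -1.5, 0.1]
grip_width: 0.0855
```

Call:
{"method": "apply_moves", "body": {
  "steps": [-0.039,0,0,0,0,0,0.0854,-0.039,0,0,0,0,0,0.0854,-0.039,0,0,0,0,0,0.0854,-0.039,0,0,0,0,0,0.0854,-0.039,0,0,0,0,0,0.0854,-0.039,0,0,0,0,0,0.0854,-0.039,0,0,0,0,0,0.0854,-0.039,0,0,0,0,0,0.0854,-0.039,0,0,0,0,0,0.0854,-0.039,0,0,0,0,0,0.0854,-0.039,0,0,0,0,0,0.0854,-0.039,0,0,0,0,0,0.0854,0,0,0,0,0,0,0.0854,0,0,0,0,0,0,0.0854,0,0,0,0,0,0,0.0854]
}}

```text
clock: 2.48
tool_pos: [0.4697, 0.1163, 0.302]
eef_rot: [-1.571, -0.001, -1.61]
force: [-0.1, -0.3, 0.1]
grip_width: 0.0855
```

Run:
```python
from h import *
f=snap('wrist','w1'); print(f['s']['tool_pos'],f['s']['eef_rot'],f['s']['force'])
cv2.imwrite('pics/w1b.png',cv2.resize(f['frame'],(784,588),interpolation=cv2.INTER_CUBIC)[:,:,::-1])
```

```text
[0.46971899 0.11631427 0.30197444] [-1.57142562e+00 -6.49389312e-04 -1.60973389e+00] [-0.06765804 -0.2524999   0.14928739]
```

View pics/w1b.png

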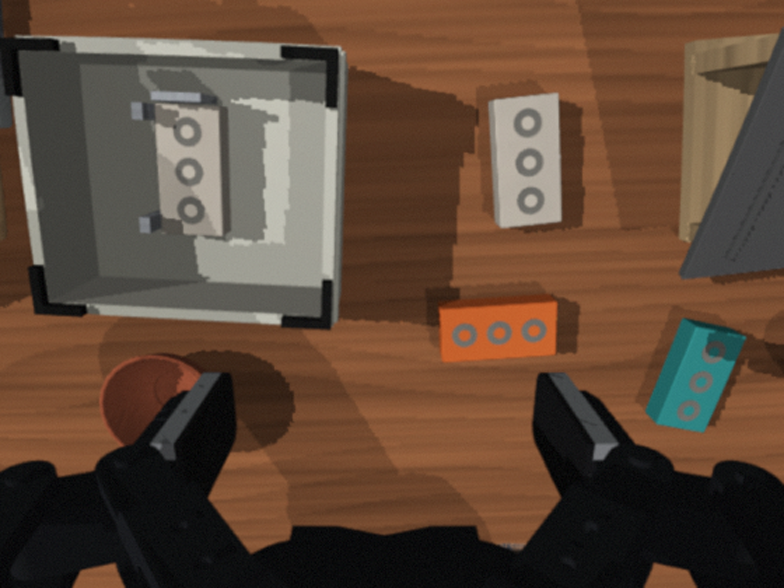

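The wrist view (shown at 1.4x) has the box's black corner pieces near (10,40), (343,48), (331,327) and (37,312). The slab motifs are at (527,123), (529,161), (531,201), and the twin's at (187,131), (189,172), (190,210). Next I fit poses, refining the ring centres.

Run:
```python
from h import *
np.set_printoptions(precision=4,suppress=True)
f=load('w1'); g=cv2.cvtColor(f['frame'],cv2.COLOR_RGB2GRAY).astype(float)
def ringc(p):
    for _ in range(4):
        x,y=np.round(p).astype(int); w=g[y-11:y+12,x-11:x+12]; 
        yy,xx=np.mgrid[-11:12,-11:12]; bg=np.percentile(w,80); m=np.clip(bg-25-w,0,None)*(xx**2+yy**2<130)
        p=np.array([x+(m*xx).sum()/m.sum(),y+(m*yy).sum()/m.sum()])
    return p
for nm,L,z in(('slab',[[527,123],[529,161],[531,201]],.023),('twin',[[187,131],[189,172],[190,210]],.031)):
    P=np.array([ringc(np.array(q)/1.4) for q in L]); X=ray(f,P,z); d=X[0]-X[2]
    print(nm,P*1.4,X.mean(0),X[1],'yaw',np.degrees(np.arctan2(d[1],d[0])),np.linalg.norm(d))
c=ray(f,np.array([[8,38],[343,48],[331,327],[38,312]])/1.4,.088)
print(c, c.mean(0),'sides',np.linalg.norm(c-np.roll(c,1,0),axis=1))
for a,b in((2,1),(3,0)): d=c[b]-c[a]; print('yaw x',np.degrees(np.arctan2(d[1],d[0])))
for a,b in((1,0),(2,3)): d=c[b]-c[a]; print('yaw y',np.degrees(np.arctan2(-d[0],d[1])))
# fence top, posts top features (48 mm): 
print('fence near edge L/R, post far/near face',ray(f,np.array([[154,101],[215,101],[155,119],[159,232]])/1.4,.048))
x0,y0=0,10;cv2.imwrite('pics/boxc.png',cv2.resize(f['frame'][20:240,0:255],None,fx=2.7,fy=2.7,interpolation=cv2.INTER_CUBIC)[:,:,::-1])
```

```text
slab [[527.0367 121.8897]
 [528.4278 161.6335]
 [529.8148 199.4278]] [0.5171 0.0006 0.023 ] [0.517  0.0007 0.023 ] yaw 4.127191403030681 0.05987552825650408
twin [[185.8192 130.4248]
 [187.3936 171.9882]
 [190.0195 209.6486]] [0.5206 0.2661 0.031 ] [0.52   0.2665 0.031 ] yaw -4.80527439281224 0.06049218027193068
[[0.6139 0.3512 0.088 ]
 [0.5949 0.1366 0.088 ]
 [0.4097 0.1563 0.088 ]
 [0.4288 0.3714 0.088 ]] [0.5118 0.2539 0.088 ] sides [0.1862 0.2155 0.1862 0.216 ]
yaw x -6.0582374937707835
yaw x -6.221933625860688
yaw y -5.065626800339906
yaw y -5.070381851050224
fence near edge L/R, post far/near face [[0.5723 0.2776 0.048 ]
 [0.5699 0.2331 0.048 ]
 [0.5599 0.2787 0.048 ]
 [0.4769 0.2886 0.048 ]]
```

View pics/boxc.png

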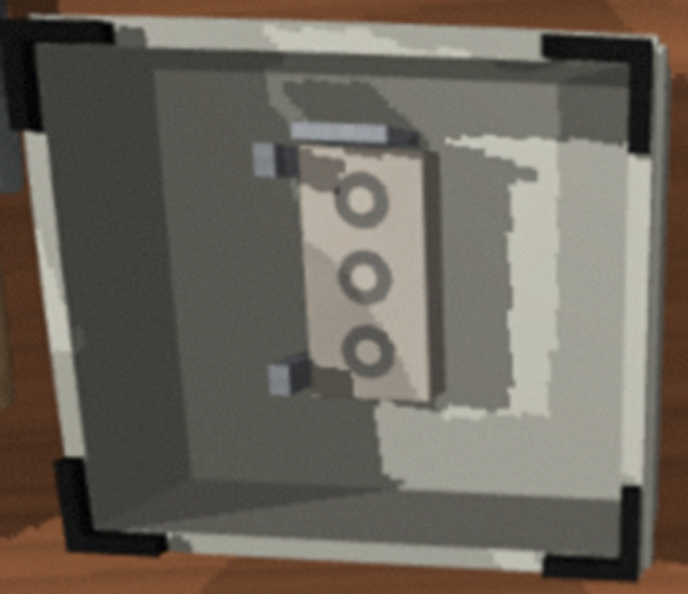

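Run:
```python
from h import *
np.set_printoptions(precision=4,suppress=True)
f=load('w1'); q=lambda L:np.array(L,float)/2.7+[0-.3,20-.3]
P=ray(f,q([[276,160],[294,378],[290,138],[386,142]]),.048); print(P)
d=P[0]-P[1];print('post yaw',np.degrees(np.arctan2(d[1],d[0])),np.linalg.norm(d)); d=P[2]-P[3];print('fence yaw',np.degrees(np.arctan2(-d[0],d[1])))
y=np.radians(-5.4);R=np.array([[np.cos(y),-np.sin(y)],[np.sin(y),np.cos(y)]])
print('in box frame about c',(P[:,:2]-[.512,.254])@R)
t=ray(f,q([[306,148],[424,155],[431,401],[312,395]]),.032);print('twin',t.mean(0),(t[:,:2]-[.512,.254])@R)
c=ray(f,q([[112,25],[660,38],[648,570],[165,552],[543,36],[638,578],[650,38],[65,460],[66,551]]),.088);print((c[:,:2]-[.512,.254])@R)
```

```text
[[0.5662 0.2869 0.048 ]
 [0.4837 0.293  0.048 ]
 [0.5738 0.2804 0.048 ]
 [0.5704 0.2442 0.048 ]]
post yaw -4.201849883197366 0.08279695976796368
fence yaw -5.394302314268336
in box frame about c [[ 0.0509  0.0379]
 [-0.0319  0.0362]
 [ 0.059   0.0321]
 [ 0.059  -0.0043]]
twin [0.52   0.2638 0.032 ] [[ 0.0562  0.033 ]
 [ 0.0554 -0.0135]
 [-0.0417 -0.0137]
 [-0.0418  0.0363]]
[[ 0.0913  0.073 ]
 [ 0.094  -0.1083]
 [-0.0895 -0.1101]
 [-0.0931  0.0731]
 [ 0.0927 -0.0704]
 [-0.0929 -0.1065]
 [ 0.0938 -0.1051]
 [-0.059   0.1076]
 [-0.0951  0.1125]]
```

Call:
{"method": "apply_moves", "body": {
  "steps": [0,0,0,0,-6.35,0,0.0854,0.0238,0.02,0.0078,0,0,0,0.0854,0.0238,0.03,0.0078,0,0,0,0.0854,0.0238,0.03,0.0078,0,0,0,0.0854,0.0238,0.03,0.0078,0,0,0,0.0854,0.0237,0.03,0.0077,0,0,0,0.0854,0,0.03,0,0,0,0,0.0854,0,0.03,0,0,0,0,0.0854,0,0.03,0,0,0,0,0.0854,0,0.03,0,0,0,0,0.0854,0,0.017,0,0,0,0,0.0854,0,0.011,0,0,0,0,0.0854,0,0,0,0,0,0,0.0854]
}}

```text
clock: 3.62
tool_pos: [0.5157, -0.0005, 0.0122]
eef_rot: [-1.575, -0.0, -1.501]
force: [-0.4, 0.6, 0.4]
grip_width: 0.0852
```

Call:
{"method": "apply_moves", "body": {
  "steps": [0,0,0,0,0,0,0.03,0,0,0,0,0,0,0.03,0,0,0,0,0,0,0.03,0,0,0,0,0,0,0.03,0,0,0,0,0,0,0.03,0,0,0,0,0,0,0.03,0,0,0,0,0,0,0.03,0,0,0,0,0,0,0.03],
  "squeeze": 40
}}

```text
clock: 4.28
tool_pos: [0.5182, 0.0007, 0.0159]
eef_rot: [-1.568, -0.001, -1.5]
force: [-1.0, -0.5, 6.3]
grip_width: 0.0492
```

Call:
{"method": "apply_moves", "body": {
  "steps": [0,-0.01,0,0,0,0,0.03,0,-0.025,0,0,0,0,0.03,0,-0.035,0,0,0,0,0.03,0,-0.035,0,0,0,0,0.03,0,-0.035,0,0,4.65,0,0.03,0,0,0,0,4.65,0,0.03,-0.0367,0,-0.0036,0,0,0,0.03,-0.0367,0,-0.0036,0,0,0,0.03,-0.0367,0,-0.0036,0,0,0,0.03,-0.0367,0,-0.0036,0,0,0,0.03,-0.0367,0,-0.0036,0,0,0,0.03,-0.0367,0,-0.0036,0,0,0,0.03,-0.0367,0,-0.0036,0,0,0,0.03,0,0,0,0,0,0,0.03,0,0,0,0,0,0,0.03,0,0,0,0,0,0,0.03,0,0,0,0,0,0,0.03]
}}

```text
clock: 5.7
tool_pos: [0.5156, 0.2574, 0.1546]
eef_rot: [-1.57, -0.001, -1.663]
force: [0.9, -0.3, -1.2]
grip_width: 0.0493
```

Run:
```python
from h import *
f=snap('wrist','w2'); print(f['s']['tool_pos'],f['s']['eef_rot'],f['s']['force'],f['s']['grip_width'])
cv2.imwrite('pics/w2b.png',cv2.resize(f['frame'],(784,588),interpolation=cv2.INTER_CUBIC)[:,:,::-1])
```

```text
[0.51563653 0.25739181 0.15461749] [-1.57043220e+00 -9.92336719e-04 -1.66333622e+00] [ 0.90709575 -0.32278802 -1.18965689] 0.04933147344170338
```

View pics/w2b.png

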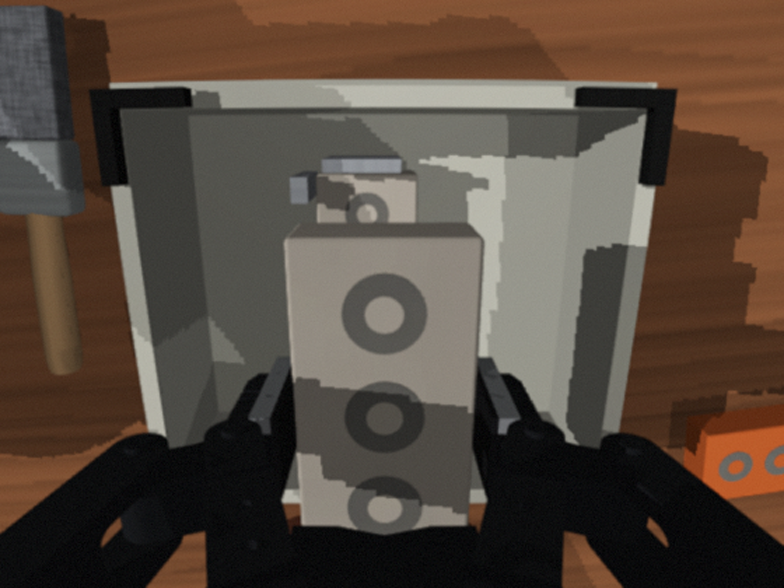

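The slab is held straight in the jaws. The box's far rim runs level in the picture, with corners at (90,89) and (677,89), so the yaw matches. I'll refine the box centre from this frame.

Run:
```python
from h import *
np.set_printoptions(precision=4,suppress=True)
f=load('w2'); y=f['s']['eef_rot'][2]+np.pi/2;R=np.array([[np.cos(y),-np.sin(y)],[np.sin(y),np.cos(y)]])
c=f['s']['tool_pos'][:2]
for n,L,z in(('gasket outer',[[90,89],[677,89]],.088),('fence near',[[321,172],[403,172]],.048),('post face',[[309,195]],.048),('slab top far corners/mid motif',[[287,238],[482,237],[384,416]],f['s']['tool_pos'][2]+.008),('twin L/R edge top',[[317,180],[416,178]],.032)):
    print(n,(ray(f,np.array(L)/1.4-.15,z)[:,:2]-c)@R)
```

```text
gasket outer [[ 0.0899  0.1084]
 [ 0.0901 -0.1088]]
fence near [[ 0.056   0.0283]
 [ 0.056  -0.009 ]]
post face [[0.0456 0.0341]]
slab top far corners/mid motif [[ 0.0485  0.0232]
 [ 0.0488 -0.0243]
 [-0.0006 -0.0004]]
twin L/R edge top [[ 0.0511  0.0323]
 [ 0.052  -0.016 ]]
```

Call:
{"method": "apply_moves", "body": {
  "steps": [0,0.03,0,0,0,0,0.03,0,0.03,0,0,0,0,0.03,0,0.025,0,0,0,0,0.03,0,0.012,0,0,0,0,0.03,0,0.006,0,0,0,0,0.03,0,0,0,0,0,0,0.03,0,0,0,0,0,0,0.03,0,0,0,0,0,0,0.03]
}}

```text
clock: 6.42
tool_pos: [0.5163, 0.2595, 0.0528]
eef_rot: [-1.569, 0.001, -1.662]
force: [-0.0, -0.3, -0.8]
grip_width: 0.0487
```

Call:
{"method": "apply_moves", "body": {
  "steps": [-0.002,0,0,0,0,0,0.03,-0.002,0,0,0,0,0,0.03,-0.002,0,0,0,0,0,0.03,-0.001,0,0,0,0,0,0.03,0,0,0,0,0,0,0.03,0,0,0,0,0,0,0.03,0,0,0,0,0,0,0.03]
}}

```text
clock: 7.0
tool_pos: [0.5159, 0.266, 0.0512]
eef_rot: [-1.571, -0.0, -1.661]
force: [-0.4, -0.1, -1.3]
grip_width: 0.049
```

Call:
{"method": "apply_moves", "body": {
  "steps": [-0.001,0.001,0,0,0,0,0.03,-0.001,0.001,0,0,0,0,0.03,-0.001,0,0,0,0,0,0.03,0,0,0,0,0,0,0.03,0,0,0,0,0,0,0.03]
}}

```text
clock: 7.42
tool_pos: [0.5161, 0.2678, 0.049]
eef_rot: [-1.571, -0.002, -1.663]
force: [-0.5, -4.8, 1.1]
grip_width: 0.0491
```

Call:
{"method": "apply_moves", "body": {
  "steps": [0,0,0.002,0,0,0,0.03,0,0,0.002,0,0,0,0.03,0,0,0.001,0,0,0,0.03,0,0,0,0,0,0,0.03,0,0,0,0,0,0,0.03]
}}

```text
clock: 7.83
tool_pos: [0.5201, 0.2674, 0.0485]
eef_rot: [-1.573, -0.002, -1.662]
force: [-2.4, -4.7, -0.4]
grip_width: 0.0497
```

Call:
{"method": "apply_moves", "body": {
  "steps": [0,0,0.001,0,0,0,0.03,0,0,0.001,0,0,0,0.03,0,0,0.001,0,0,0,0.03,0,0,0,0,0,0,0.03,0,0,0,0,0,0,0.03]
}}

```text
clock: 8.25
tool_pos: [0.5229, 0.2671, 0.0484]
eef_rot: [-1.574, -0.003, -1.662]
force: [-3.3, -5.2, -1.9]
grip_width: 0.0492
```

Call:
{"method": "apply_moves", "body": {
  "steps": [0,0,0.001,0,0,0,0.03,0,0,0.001,0,0,0,0.03,0,0,0.0005,0,0,0,0.03,0,0,0,0,0,0,0.03,0,0,0,0,0,0,0.03]
}}

```text
clock: 8.67
tool_pos: [0.524, 0.267, 0.0483]
eef_rot: [-1.576, -0.003, -1.662]
force: [-7.3, -3.9, 1.0]
grip_width: 0.049
```

Call:
{"method": "apply_moves", "body": {
  "steps": [0.0005,0,-0.001,0,0,0,0.03,0,0,0,0,0,0,0.03,0,0,0,0,0,0,0.058,0,0,0,0,0,0,0.066,0,0,0,0,0,0,0.075,0,0,0,0,0,0,0.08,0,0,0,0,0,0,0.08,0,0,0,0,0,0,0.08,0,-0.02,0,0,0,0,0.08,0,-0.03,0,0,0,0,0.08,0,-0.035,0,0,0,0,0.08,0,-0.035,0,0,0,0,0.08,0,-0.035,-0.03,0,0,0,0.08,0,0,-0.03,0,0,0,0.08,0,0,0,0,0,0,0.08,0,0,0,0,0,0,0.08]
}}

```text
clock: 10.0
tool_pos: [0.4678, 0.2734, 0.2019]
eef_rot: [-1.569, 0.0, -1.659]
force: [0.8, -0.5, 0.4]
grip_width: 0.08
```

Run:
```python
from h import *
f=snap('wrist','w3'); print(f['s']['tool_pos'],f['s']['eef_rot'],f['s']['force'],f['s']['grip_width'])
cv2.imwrite('pics/w3b.png',cv2.resize(f['frame'],(784,588),interpolation=cv2.INTER_CUBIC)[:,:,::-1])
```

```text
[0.46780112 0.27341216 0.20186818] [-1.56916986e+00  3.89164484e-04 -1.65938293e+00] [ 0.78521064 -0.478941    0.44156726] 0.0800112648930379
```

View pics/w3b.png

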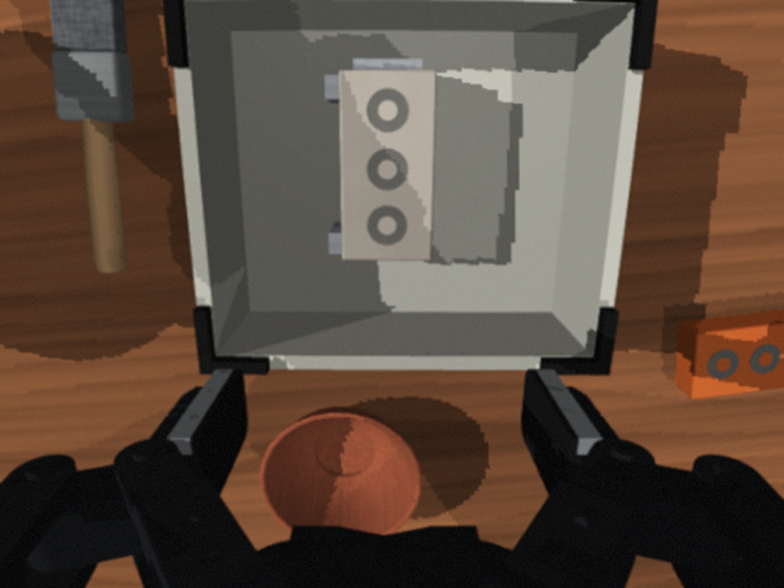

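The slab lies on the twin, flush with the fence (around (387,68)) and the posts (left edge about 341). Next I measure it against the box and measure the lid corners in the top view.

Run:
```python
from h import *
np.set_printoptions(precision=4,suppress=True)
f=load('w3'); y=f['s']['eef_rot'][2]+np.pi/2;R=np.array([[np.cos(y),-np.sin(y)],[np.sin(y),np.cos(y)]])
G=ray(f,np.array([[203,373],[611,374]])/1.4-.15,.088)[:,:2]; print('yaw',np.degrees(y))
print('near gasket',G,(G-G.mean(0))@R)
m=G.mean(0)+R@[.0935,0];print('centre',m)
S=ray(f,np.array([[341,70],[436,70],[433,260],[342,260],[387.5,168.5]])/1.4-.15,.056)[:,:2]
print('slab in box',(S-m)@R,((S[:4]-m)@R).mean(0))
F=ray(f,np.array([[353,69],[422,69],[340,88],[342,240]])/1.4-.15,.048)[:,:2];print('fence,posts',(F-m)@R)
```

```text
yaw -5.075638326950531
near gasket [[0.4281 0.3729]
 [0.4085 0.1571]] [[ 0.0002  0.1084]
 [-0.0002 -0.1084]]
centre [0.5114 0.2567]
slab in box [[ 0.0593  0.0343]
 [ 0.0594 -0.0137]
 [-0.0395 -0.0147]
 [-0.0395  0.0359]
 [ 0.0103  0.0107]] [0.0099 0.0105]
fence,posts [[ 0.0607  0.0287]
 [ 0.0608 -0.0071]
 [ 0.0513  0.0357]
 [-0.0299  0.0363]]
```

Call:
{"method": "apply_moves", "body": {
  "steps": [0,-0.033,0,0,-4.3,0,0.08,0,-0.033,0,0,-4.3,0,0.08,0.04,-0.032,-0.006,0,0,0,0.08,0.04,0,-0.006,0,0,0,0.08,0.04,0,-0.006,0,0,0,0.08,0.04,0,-0.006,0,0,0,0.08,0.04,0,-0.006,0,0,0,0.08,0.04,0,-0.006,0,0,0,0.08,0.04,0,-0.006,0,0,0,0.08,0.04,0,-0.006,0,0,0,0.08,0.04,0,-0.006,0,0,0,0.08,0.04,0,-0.006,0,0,0,0.08,0.04,0,-0.006,0,0,0,0.08,0.04,0,-0.006,0,0,0,0.08,0,0,0,6,0,0,0.08,0,0,0,6,0,0,0.08,0,0,0,6,0,0,0.08,0,0,0,6,0,0,0.08,0,0,0,6,0,0,0.08,0,0,0,0,0,0,0.08]
}}

```text
clock: 11.72
tool_pos: [0.4229, -0.2039, 0.2907]
eef_rot: [-1.045, 0.001, -1.515]
force: [-1.3, 0.4, -0.6]
grip_width: 0.0797
```

Call:
{"method": "apply_moves", "body": {
  "steps": [0,0,0,0,0,0,0.08,0,0,0,0,0,0,0.08]
}}

```text
clock: 11.88
tool_pos: [0.4268, -0.2033, 0.2931]
eef_rot: [-1.049, -0.0, -1.512]
force: [1.0, 0.7, 0.3]
grip_width: 0.0801
```

Run:
```python
from h import *
f=snap('wrist','w4'); print(f['s']['tool_pos'],f['s']['eef_rot'],f['s']['joints'])
cv2.imwrite('pics/w4b.png',cv2.resize(f['frame'],(784,588),interpolation=cv2.INTER_CUBIC)[:,:,::-1])
```

```text
[ 0.42675219 -0.20331394  0.29309773] [-1.04946237e+00 -1.90103556e-04 -1.51180235e+00] [ 0.59656005 -0.11038159 -0.04620087  2.20620639 -0.48873393  0.66423788
 -0.63194037]
```

View pics/w4b.png

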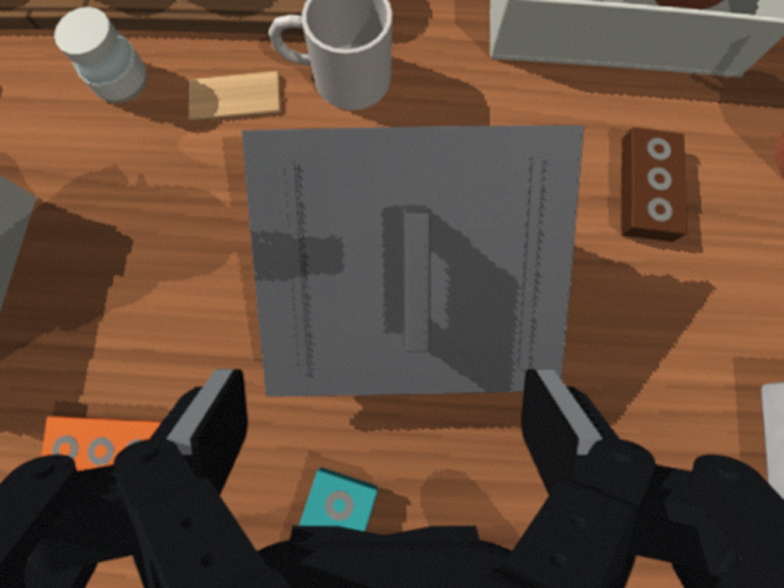

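The lid plate's corners are at (243,131), (583,126), (563,391) and (267,397), and the top of the handle bar spans (405,213) to (428,352). I use PnP to get its pose.

```bash
cat >> h.py <<'E'
def lidpose(tag,plate,bar):
    f=load(tag); px=np.array(plate+bar,float)/1.4-.15
    O=np.array([[95,110,-26],[95,-110,-26],[-95,-110,-26],[-95,110,-26],[45,8,10],[45,-8,10],[-45,-8,10],[-45,8,10]])/1000.
    ok,r,t=cv2.solvePnP(O,px,np.array(f['mtx']),np.array(f['dist']))
    R,tc=cam(f); Rw=R.T@cv2.Rodrigues(r)[0]; p=R.T@(t.ravel()-tc)
    e=proj(f,O@Rw.T+p)-px
    return p,Rw,e
E
python3 - <<'E'
from h import *
np.set_printoptions(precision=4,suppress=True)
p,Rw,e=lidpose('w4',[[243,131],[583,126],[563,391],[267,397]],[[405,213],[429,212],[428,352],[406,352]])
print(p,Rw,'\n',np.abs(e).max(), Rn.from_matrix(Rw).as_euler('zyx',degrees=True))
f=load('w4');T=Rn.from_euler('xyz',f['s']['eef_rot']).as_matrix()
print('handle in tool (rel TCP)',T.T@(p-f['s']['tool_pos']),'\n axes x,y,z of lid in tool',(T.T@Rw))
E
```

```text
[ 0.5038 -0.2196  0.1238] [[ 0.8714 -0.0758 -0.4846]
 [ 0.072   0.9971 -0.0264]
 [ 0.4852 -0.0119  0.8743]] 
 1.1963298063904517 [  4.9709 -28.9858   1.7286]
handle in tool (rel TCP) [ 0.0208  0.1847 -0.0185] 
 axes x,y,z of lid in tool [[-0.0204 -0.9998 -0.0021]
 [ 0.0147  0.0018 -0.9999]
 [ 0.9997 -0.0205  0.0146]]
```

Call:
{"method": "apply_moves", "body": {
  "steps": [0.0208,0,-0.0185,0,-1.2,0,0.07,0,0.03,0,0,0,0,0.07,0,0.03,0,0,0,0,0.07,0,0.03,0,0,0,0,0.07,0,0.03,0,0,0,0,0.07,0,0.03,0,0,0,0,0.07,0,0.02,0,0,0,0,0.07,0,0.01,0,0,0,0,0.07,0,0.006,0,0,0,0,0.07,0,0,0,0,0,0,0.07,0,0,0,0,0,0,0.07,0,0,0,0,0,0,0.07]
}}

```text
clock: 12.93
tool_pos: [0.5049, -0.219, 0.1228]
eef_rot: [-1.047, -0.01, -1.493]
force: [0.1, -0.2, 0.0]
grip_width: 0.0702
```

Call:
{"method": "apply_moves", "body": {
  "steps": [0,0,0,0,0,0,0.05,0,0,0,0,0,0,0.035,0,0,0,0,0,0,0.02,0,0,0,0,0,0,0.008,0,0,0,0,0,0,0.008,0,0,0,0,0,0,0.005,0,0,0,0,0,0,0.005,0,0,0,0,0,0,0.005,0,0,0,0,0,0,0.005],
  "squeeze": 90
}}

```text
clock: 13.68
tool_pos: [0.5042, -0.2191, 0.1231]
eef_rot: [-1.046, -0.011, -1.494]
force: [-3.4, 0.4, 7.6]
grip_width: 0.0143
```

Call:
{"method": "apply_moves", "body": {
  "steps": [0,-0.005,0,0,0,0,0.005,0,-0.01,0,0,0,0,0.005,0,-0.015,0,0,0,0,0.005,0,-0.02,0,0,0,0,0.005,0,-0.02,0,0,0,0,0.005,0,-0.02,0.01,0,0,0,0.005,0,-0.02,0.02,0,0,0,0.005,0,-0.02,0.02,0,0,0,0.005,0,0,0,0,0,0,0.005,0,0,0,0,0,0,0.005]
}}

```text
clock: 14.52
tool_pos: [0.4825, -0.219, 0.2611]
eef_rot: [-1.046, -0.012, -1.492]
force: [0.2, -0.1, -4.3]
grip_width: 0.0144
```

Run:
```python
from h import *
f=snap('wrist','w5'); print(f['s']['tool_pos'],f['s']['eef_rot'],f['s']['force'],f['s']['moment'],f['s']['grip_width'])
cv2.imwrite('pics/w5b.png',cv2.resize(f['frame'],(784,588),interpolation=cv2.INTER_CUBIC)[:,:,::-1])
```

```text
[ 0.48254361 -0.21902786  0.26111231] [-1.04585286 -0.01188365 -1.49209392] [ 0.15976672 -0.0998723  -4.28982015] [-0.05003638  1.05656632  0.04956985] 0.01439876619846684
```

View pics/w5b.png

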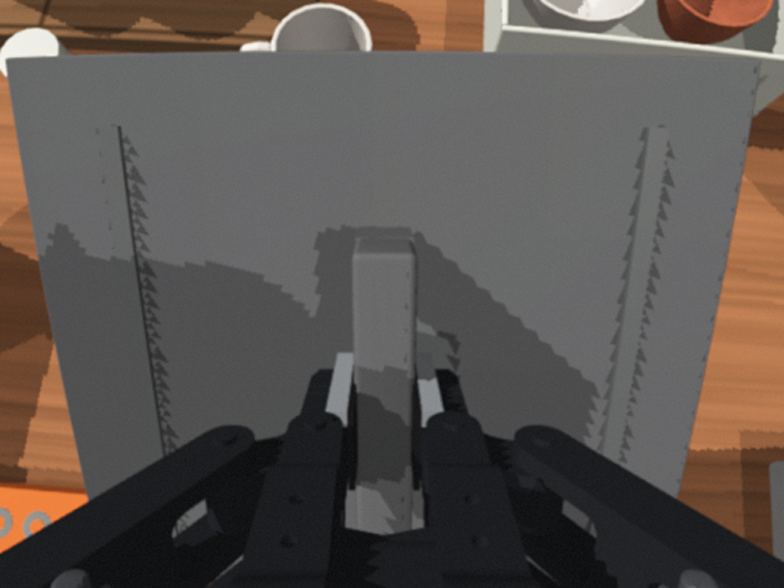

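The lid is held and off the rest. Its far corners are at (8,59) and (757,57), and the bar's far-end top corners at (354,253) and (415,253). I fit its pose in the tool frame.

Run:
```python
from h import *
from scipy.optimize import least_squares
np.set_printoptions(precision=4,suppress=True)
f=load('w5');px=np.array([[8,59],[757,57],[354,253],[415,253]],float)/1.4-.15
O=np.array([[95,110,-26],[95,-110,-26],[45,8,10],[45,-8,10]])/1000.
T=np.array(f['T_tool_cam']);W=np.linalg.inv(T)
R0=np.array([[0,-1,0],[0,0,-1],[1,0,0.]])  # lid axes in tool
def res(v):
    Rl=Rn.from_rotvec(v[3:]).as_matrix()@R0; X=O@Rl.T+v[:3]; 
    q=cv2.projectPoints(X@W[:3,:3].T+W[:3,3],np.zeros(3),np.zeros(3),np.array(f['mtx']),np.array(f['dist']))[0].reshape(-1,2)
    return np.r_[(q-px).ravel(),v[3:]/np.radians(1.5),v[1]/.004]
s=least_squares(res,np.zeros(6));print('trans in tool',s.x[:3],'rot deg',np.degrees(s.x[3:]),s.fun)
E=f['s'];Tw=Rn.from_euler('xyz',E['eef_rot']).as_matrix();print('tool y',Tw[:,1],'lid z',-Tw@Rn.from_rotvec(s.x[3:]).as_matrix()[:,1])
```

```text
trans in tool [ 0.0005  0.0026 -0.0004] rot deg [ 1.5858 -0.1841  0.3162] [ 0.0408  0.1965 -0.0045  0.2192 -1.6137 -0.0713  1.5855 -0.2497  1.0572
 -0.1228  0.2108  0.6502]
tool y [ 0.5004  0.0292 -0.8653] lid z [-0.5236 -0.0367  0.8511]
```

Call:
{"method": "apply_moves", "body": {
  "steps": [0,-0.005,0,-5,0,0,0.005,0,-0.005,0,-5,0,0,0.005,0,-0.005,0,-5,0,0,0.005,0,-0.005,0,-5,0,0,0.005,0,0,0,-5,0,0,0.005,0,0,0,-5,0,0,0.005,0,0,0,0,4.8,0,0.005,0,0,0,0,4.8,0,0.005,-0.025,0,0,0,0,0,0.005,-0.038,0,-0.001,0,0,0,0.005,-0.038,0,-0.001,0,0,0,0.005,-0.038,0,-0.001,0,0,0,0.005,-0.038,0,-0.001,0,0,0,0.005,-0.038,0,-0.001,0,0,0,0.005,-0.038,0,-0.001,0,0,0,0.005,-0.038,0,-0.001,0,0,0,0.005,-0.038,0,-0.001,0,0,0,0.005,-0.038,0,-0.001,0,0,0,0.005,-0.038,0,-0.001,0,0,0,0.005,-0.038,0,-0.001,0,0,0,0.005]
}}

```text
clock: 16.23
tool_pos: [0.5023, 0.2236, 0.2714]
eef_rot: [-1.573, -0.012, -1.661]
force: [1.1, -0.3, -4.6]
grip_width: 0.0147
```

Call:
{"method": "apply_moves", "body": {
  "steps": [-0.025,0,-0.001,0,0,0,0.005,0,0,0,0,0,0,0.005,0,0,0,0,0,0,0.005,0,0,0,0,0,0,0.005]
}}

```text
clock: 16.57
tool_pos: [0.5042, 0.2462, 0.2715]
eef_rot: [-1.573, -0.013, -1.661]
force: [0.0, -0.4, -4.7]
grip_width: 0.0139
```

```bash
cat > d.py <<'E'
from h import *
import sys
np.set_printoptions(precision=4,suppress=True)
a=list(map(float,sys.argv[1:4])); yaw=np.radians(float(sys.argv[4]))
s=manip.observe();R=Rn.from_euler('xyz',s['eef_rot']);Rt=Rn.from_euler('xyz',[-np.pi/2,0,yaw])
print(s['tool_pos'],s['eef_rot'],s['force'],s['moment'],'gw',s['grip_width'])
print('turn deg',np.degrees((R.inv()*Rt).as_rotvec()),'shift (target axes)',Rt.inv().apply(np.array(a)-s['tool_pos']))
E
python3 d.py .5114 .2565 .16 -95.15
```

```text
[0.5042 0.2462 0.2715] [-1.5726 -0.0126 -1.6609] [ 0.043  -0.39   -4.7285] [-0.0408 -0.0534 -0.0054] gw 0.013903466975066135
turn deg [ 0.101  -0.0142  0.7225] shift (target axes) [-0.0109  0.1115  0.0062]
```

Call:
{"method": "apply_moves", "body": {
  "steps": [-0.0112,0,0.0065,0,0,0.7,0.005,0,0.03,0,0,0,0,0.005,0,0.03,0,0,0,0,0.005,0,0.03,0,0,0,0,0.005,0,0.025,0,0,0,0,0.005,0,0.01,0,0,0,0,0.005,0,0,0,0,0,0,0.005,0,0,0,0,0,0,0.005,0,0,0,0,0,0,0.005]
}}

```text
clock: 17.32
tool_pos: [0.5139, 0.2587, 0.1502]
eef_rot: [-1.567, 0.003, -1.661]
force: [0.7, 0.3, -3.2]
grip_width: 0.0146
```

```bash
python3 d.py .5114 .2565 .122 -95.15; python3 -c "
from h import *
f=snap('scene','sc1'); cv2.imwrite('pics/sc1b.png',cv2.resize(f['frame'][110:260,230:430],None,fx=4,fy=4,interpolation=cv2.INTER_CUBIC)[:,:,::-1])"
```

```text
[0.5139 0.2587 0.1502] [-1.5669  0.0035 -1.6615] [ 0.7202  0.2929 -3.2249] [ 0.0014  0.0071 -0.0411] gw 0.014575838900734828
turn deg [-0.2245 -0.0463 -0.1982] shift (target axes) [ 0.0024  0.0282 -0.0023]
```

View pics/sc1b.png

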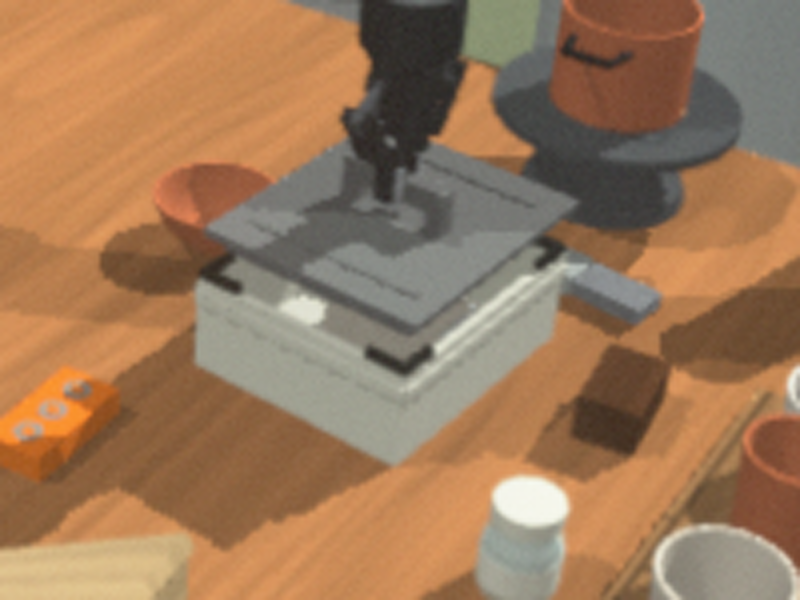

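The lid hangs level over the box, lined up with it. I correct by 2 mm and lower.

Call:
{"method": "apply_moves", "body": {
  "steps": [0.002,0,-0.002,0,0,0,0.005,0,0,0,0,0,0,0.005,0,0.008,0,0,0,0,0.005,0,0.005,0,0,0,0,0.005,0,0.004,0,0,0,0,0.005,0,0.003,0,0,0,0,0.005,0,0.002,0,0,0,0,0.005,0,0,0,0,0,0,0.005,0,0,0,0,0,0,0.005]
}}

```text
clock: 18.12
tool_pos: [0.5104, 0.2566, 0.1262]
eef_rot: [-1.57, 0.002, -1.661]
force: [0.5, -0.3, -4.8]
grip_width: 0.0146
```

```bash
python3 d.py .5114 .2565 .122 -95.15
```

```text
[0.5104 0.2566 0.1262] [-1.5695  0.0017 -1.6607] [ 0.5037 -0.261  -4.796 ] [-0.0239  0.0309  0.0137] gw 0.014634643615472426
turn deg [-0.0734 -0.0022 -0.0978] shift (target axes) [0.     0.0042 0.001 ]
```

Call:
{"method": "apply_moves", "body": {
  "steps": [0,0.0015,0,0,0,0,0.005,0,0.0015,0,0,0,0,0.005,0,0,0,0,0,0,0.005,0,0,0,0,0,0,0.005]
}}

```text
clock: 18.45
tool_pos: [0.5105, 0.2565, 0.1234]
eef_rot: [-1.569, 0.002, -1.661]
force: [0.5, -0.4, -2.9]
grip_width: 0.0143
```

Call:
{"method": "apply_moves", "body": {
  "steps": [0,0.001,0,0,0,0,0.005,0,0.0005,0,0,0,0,0.005,0,0,0,0,0,0,0.005,0,0,0,0,0,0,0.005]
}}

```text
clock: 18.78
tool_pos: [0.5105, 0.2565, 0.1219]
eef_rot: [-1.569, 0.002, -1.661]
force: [0.6, 0.2, -3.8]
grip_width: 0.0142
```

Call:
{"method": "apply_moves", "body": {
  "steps": [0,0.001,0,0,0,0,0.005,0,0.0005,0,0,0,0,0.005,0,0,0,0,0,0,0.005,0,0,0,0,0,0,0.005]
}}

```text
clock: 19.12
tool_pos: [0.5105, 0.2565, 0.1204]
eef_rot: [-1.569, 0.002, -1.661]
force: [-0.2, -0.5, -4.1]
grip_width: 0.0144
```

Call:
{"method": "apply_moves", "body": {
  "steps": [0,0.001,0,0,0,0,0.005,0,0.001,0,0,0,0,0.005,0,0,0,0,0,0,0.005,0,0,0,0,0,0,0.005]
}}

```text
clock: 19.45
tool_pos: [0.5107, 0.2568, 0.1187]
eef_rot: [-1.569, 0.002, -1.661]
force: [0.2, 1.2, 0.0]
grip_width: 0.0141
```

Call:
{"method": "apply_moves", "body": {
  "steps": [0,0,0,0,0,0,0.025,0,0,0,0,0,0,0.04,0,0,0,0,0,0,0.05,0,0,0,0,0,0,0.05,0,-0.01,0,0,0,0,0.05,0,-0.03,0,0,0,0,0.05,0,-0.035,0,0,0,0,0.05,0,-0.035,0,0,0,0,0.05,0,-0.035,-0.03,0,0,0,0.02,0,-0.035,-0.03,0,0,0,0,0,0,-0.03,0,0,0,0,0,0,0,0,0,0,0,0,0,0,0,0,0,0]
}}

```text
clock: 20.53
tool_pos: [0.4254, 0.2643, 0.2932]
eef_rot: [-1.567, 0.003, -1.659]
force: [0.7, -0.5, -0.8]
grip_width: 0.0
```

Run:
```python
from h import *
f=snap('wrist','w6'); print(f['s']['tool_pos'],f['s']['eef_rot'],f['s']['force'])
cv2.imwrite('pics/w6b.png',cv2.resize(f['frame'],(784,588),interpolation=cv2.INTER_CUBIC)[:,:,::-1])
```

```text
[0.42536146 0.26429125 0.2931915 ] [-1.56676371  0.00284685 -1.65867228] [ 0.65506721 -0.49751681 -0.77110511]
```

View pics/w6b.png

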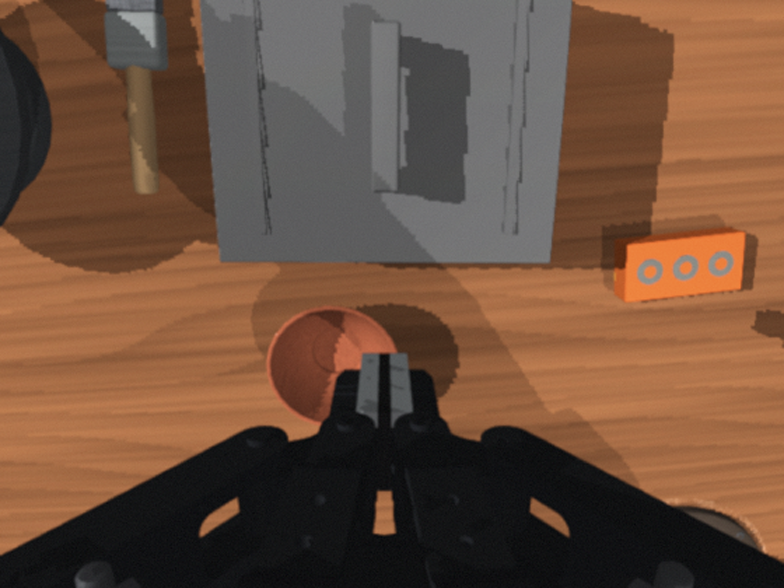

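The lid lies square on the box, with its near plate corners at (220,262) and (550,262) and the bar from (385,21) to (385,190). I check its pose numerically.

```bash
python3 - <<'E'
from h import *
np.set_printoptions(precision=4,suppress=True)
f=load('w6'); y=np.radians(-5.15);R=np.array([[np.cos(y),-np.sin(y)],[np.sin(y),np.cos(y)]]);c=np.array([.5114,.2565])
for L,z in(([[220,262],[550,262]],.096),([[372,21],[399,21],[398,190],[373,190]],.132)):
    X=ray(f,np.array(L)/1.4-.15,z); print((X[:,:2]-c)@R,((X[:,:2]-c)@R).mean(0))
for b in([-.08,.095],[-.08,-.095],[.08,-.095],[.08,.095]): print('press',b,c+R@b)
E
python3 d.py .4402 .3583 .12 -95.15
```

```text
[[-0.0947  0.1091]
 [-0.0939 -0.1096]] [-0.0943 -0.0002]
[[ 0.0443  0.0069]
 [ 0.0443 -0.0073]
 [-0.0437 -0.0076]
 [-0.0437  0.0065]] [ 0.0003 -0.0004]
press [-0.08, 0.095] [0.4403 0.3583]
press [-0.08, -0.095] [0.4232 0.1691]
press [0.08, -0.095] [0.5825 0.1547]
press [0.08, 0.095] [0.5996 0.3439]
[0.4264 0.2637 0.2924] [-1.5675  0.0022 -1.6603] [ 0.7149 -0.1456  0.1414] [-0.0147 -0.0161  0.0002] gw 0.00024399977640209169
turn deg [-0.1877  0.021  -0.1284] shift (target axes) [-0.0954  0.1724  0.0053]
```

Call:
{"method": "apply_moves", "body": {
  "steps": [-0.035,0,0.0053,0,0,0,0,-0.035,0.03,0,0,0,0,0,-0.0254,0.04,0,0,0,0,0,0,0.04,0,0,0,0,0,0,0.035,0,0,0,0,0,0,0.016,0,0,0,0,0,0,0.005,0,0,0,0,0,0,0,0,0,0,0,0,0,0,0,0,0,0,0]
}}

```text
clock: 21.33
tool_pos: [0.4408, 0.3524, 0.1339]
eef_rot: [-1.569, 0.002, -1.662]
force: [-0.9, -0.8, 0.4]
grip_width: 0.0004
```

```bash
python3 d.py .4403 .3583 .11 -95.15
```

```text
[0.4408 0.3524 0.1339] [-1.5688  0.0023 -1.6616] [-0.8765 -0.79    0.4009] [-0.0411  0.011   0.0053] gw 0.00040593399925051965
turn deg [-0.112  -0.0533 -0.1296] shift (target axes) [-0.0058  0.0239 -0.0011]
```

Call:
{"method": "apply_moves", "body": {
  "steps": [-0.006,0.008,-0.001,0,0,0,0,0,0.008,0,0,0,0,0,0,0.004,0,0,0,0,0,0,0.002,0,0,0,0,0,0,0,0,0,0,0,0,0,0,0,0,0,0,0]
}}

```text
clock: 21.83
tool_pos: [0.4395, 0.3583, 0.1116]
eef_rot: [-1.569, 0.002, -1.661]
force: [-0.3, -0.2, -0.4]
grip_width: -0.0
```

Call:
{"method": "apply_moves", "body": {
  "steps": [0,0.002,0,0,0,0,0,0,0.002,0,0,0,0,0,0,0,0,0,0,0,0]
}}

```text
clock: 22.08
tool_pos: [0.4395, 0.3582, 0.1072]
eef_rot: [-1.569, 0.002, -1.661]
force: [-0.8, -0.4, -0.2]
grip_width: -0.0001
```

Call:
{"method": "apply_moves", "body": {
  "steps": [0,0.0015,0,0,0,0,0,0,0.0015,0,0,0,0,0,0,0.001,0,0,0,0,0,0,0,0,0,0,0,0]
}}

```text
clock: 22.42
tool_pos: [0.4394, 0.3584, 0.1042]
eef_rot: [-1.569, 0.002, -1.661]
force: [-2.0, -1.1, 7.0]
grip_width: -0.0007
```

Call:
{"method": "apply_moves", "body": {
  "steps": [0,0.001,0,0,0,0,0,0,0.001,0,0,0,0,0,0,0.001,0,0,0,0,0,0,0,0,0,0,0,0]
}}

```text
clock: 22.75
tool_pos: [0.4393, 0.3586, 0.1014]
eef_rot: [-1.569, 0.002, -1.661]
force: [-3.3, -1.1, 8.7]
grip_width: -0.0003
```

Call:
{"method": "apply_moves", "body": {
  "steps": [0,0.001,0,0,0,0,0,0,0.001,0,0,0,0,0,0,0.001,0,0,0,0,0,0,0,0,0,0,0,0]
}}

```text
clock: 23.08
tool_pos: [0.4393, 0.3588, 0.1001]
eef_rot: [-1.568, 0.002, -1.661]
force: [-7.0, -6.0, 24.9]
grip_width: 0.0003
```

Call:
{"method": "apply_moves", "body": {
  "steps": [0,0.001,0,0,0,0,0,0,0.001,0,0,0,0,0,0,0,0,0,0,0,0]
}}

```text
clock: 23.33
tool_pos: [0.4394, 0.3588, 0.0998]
eef_rot: [-1.567, 0.002, -1.661]
force: [-12.1, -10.0, 41.0]
grip_width: 0.0
```

Call:
{"method": "apply_moves", "body": {
  "steps": [0,-0.015,0,0,0,0,0,0,-0.02,0,0,0,0,0,0.038,0,0,0,0,0,0,0.038,0,0,0,0,0,0,0.038,0,0,0,0,0,0,0.038,0,0,0,0,0,0,0.038,0,0,0,0,0,0,0,0.008,0,0,0,0,0,0,0.006,0,0,0,0,0,0,0,0,0,0,0,0,0,0,0,0,0,0,0]
}}

```text
clock: 24.25
tool_pos: [0.4223, 0.1704, 0.116]
eef_rot: [-1.57, 0.002, -1.659]
force: [0.5, 0.3, 0.4]
grip_width: 0.0001
```

```bash
python3 d.py .4232 .1691 .108 -95.15
```

```text
[0.4223 0.1704 0.116 ] [-1.5696  0.0024 -1.6593] [0.529  0.3106 0.372 ] [ 0.006  -0.0363 -0.0121] gw 7.70145437210184e-05
turn deg [-0.0691  0.0805 -0.1369] shift (target axes) [0.0012 0.008  0.001 ]
```

Down about 13.5 mm to reach 0.1025, then in small steps.

Call:
{"method": "apply_moves", "body": {
  "steps": [0,0.006,0,0,0,0,0,0,0.003,0,0,0,0,0,0,0.0015,0,0,0,0,0,0,0.0015,0,0,0,0,0,0,0.0015,0,0,0,0,0,0,0,0,0,0,0,0]
}}

```text
clock: 24.75
tool_pos: [0.4223, 0.1704, 0.1027]
eef_rot: [-1.569, 0.003, -1.659]
force: [-0.9, 1.7, 4.2]
grip_width: -0.0003
```

Call:
{"method": "apply_moves", "body": {
  "steps": [0,0.001,0,0,0,0,0,0,0.001,0,0,0,0,0,0,0.001,0,0,0,0,0,0,0.001,0,0,0,0,0,0,0,0,0,0,0,0]
}}

```text
clock: 25.17
tool_pos: [0.4222, 0.1704, 0.0998]
eef_rot: [-1.569, 0.002, -1.659]
force: [-7.2, 0.1, 20.4]
grip_width: -0.0002
```

Call:
{"method": "apply_moves", "body": {
  "steps": [0,-0.015,0,0,0,0,0,0,-0.015,0,0,0,0,0,0,0,0.04,0,0,0,0,0,0,0.04,0,0,0,0,0,0,0.04,0,0,0,0,0,0,0.04,0,0,0,0,0,0,0,0,0,0,0,0,0.006,0,0,0,0,0,0,0,0,0,0,0,0,0,0,0,0,0,0,0]
}}

```text
clock: 26.0
tool_pos: [0.58, 0.1553, 0.1219]
eef_rot: [-1.572, 0.001, -1.659]
force: [0.9, 0.4, 0.0]
grip_width: -0.0002
```

```bash
python3 d.py .5825 .1547 .108 -95.15
```

```text
[0.58   0.1553 0.1219] [-1.5715  0.0013 -1.6593] [0.8528 0.3993 0.0047] [ 0.0156 -0.0369 -0.0518] gw -0.0001973004405299622
turn deg [ 0.043   0.0769 -0.0721] shift (target axes) [0.0003 0.0139 0.0025]
```

Call:
{"method": "apply_moves", "body": {
  "steps": [0,0.007,0.0025,0,0,0,0,0,0.006,0,0,0,0,0,0,0.003,0,0,0,0,0,0,0.0015,0,0,0,0,0,0,0.0015,0,0,0,0,0,0,0,0,0,0,0,0]
}}

```text
clock: 26.5
tool_pos: [0.5842, 0.1546, 0.1042]
eef_rot: [-1.569, 0.002, -1.661]
force: [-1.1, -1.8, 3.4]
grip_width: -0.0001
```

Call:
{"method": "apply_moves", "body": {
  "steps": [0,0.001,0,0,0,0,0,0,0.001,0,0,0,0,0,0,0.001,0,0,0,0,0,0,0.001,0,0,0,0,0,0,0,0,0,0,0,0]
}}

```text
clock: 26.92
tool_pos: [0.5843, 0.1546, 0.1006]
eef_rot: [-1.568, 0.002, -1.661]
force: [-1.4, -1.0, 7.2]
grip_width: -0.0004
```

Call:
{"method": "apply_moves", "body": {
  "steps": [0,0.001,0,0,0,0,0,0,0.001,0,0,0,0,0,0,0.001,0,0,0,0,0,0,0,0,0,0,0,0]
}}

```text
clock: 27.25
tool_pos: [0.5845, 0.1546, 0.0995]
eef_rot: [-1.567, 0.002, -1.661]
force: [-7.0, -2.4, 22.7]
grip_width: -0.0
```

Call:
{"method": "apply_moves", "body": {
  "steps": [0,-0.015,0,0,0,0,0,0,-0.018,0,0,0,0,0,-0.038,0,-0.0005,0,0,0,0,-0.038,0,-0.0005,0,0,0,0,-0.038,0,0,0,0,0,0,-0.038,0,0,0,0,0,0,-0.038,0,0,0,0,0,0,0,0,0,0,0,0,0,0,0.006,0,0,0,0,0,0,0,0,0,0,0,0,0,0,0,0,0,0,0]
}}

```text
clock: 28.17
tool_pos: [0.6003, 0.3415, 0.1232]
eef_rot: [-1.57, -0.001, -1.663]
force: [0.3, -0.3, -0.3]
grip_width: -0.0001
```

```bash
python3 d.py .5996 .3439 .108 -95.15
```

```text
[0.6003 0.3415 0.1232] [-1.57   -0.0005 -1.6625] [ 0.3134 -0.2733 -0.3348] [0.0447 0.0168 0.0267] gw -6.753576055660645e-05
turn deg [-0.0432 -0.1063  0.0308] shift (target axes) [-0.0023  0.0152 -0.0009]
```

Call:
{"method": "apply_moves", "body": {
  "steps": [-0.002,0.008,-0.001,0,0,0,0,0,0.006,0,0,0,0,0,0,0.003,0,0,0,0,0,0,0.002,0,0,0,0,0,0,0,0,0,0,0,0]
}}

```text
clock: 28.58
tool_pos: [0.5996, 0.345, 0.1049]
eef_rot: [-1.57, 0.001, -1.662]
force: [-0.5, 0.3, -0.7]
grip_width: -0.0001
```

Call:
{"method": "apply_moves", "body": {
  "steps": [0,0.001,0,0,0,0,0,0,0.001,0,0,0,0,0,0,0.001,0,0,0,0,0,0,0.001,0,0,0,0,0,0,0.001,0,0,0,0,0,0,0,0,0,0,0,0]
}}

```text
clock: 29.08
tool_pos: [0.5998, 0.3455, 0.1006]
eef_rot: [-1.569, 0.001, -1.661]
force: [-1.0, -2.9, 3.3]
grip_width: -0.0
```

Call:
{"method": "apply_moves", "body": {
  "steps": [0,0.001,0,0,0,0,0,0,0.001,0,0,0,0,0,0,0.001,0,0,0,0,0,0,0,0,0,0,0,0]
}}

```text
clock: 29.42
tool_pos: [0.5998, 0.3456, 0.0992]
eef_rot: [-1.568, 0.002, -1.661]
force: [-3.6, -4.8, 14.9]
grip_width: -0.0002
```

Call:
{"method": "apply_moves", "body": {
  "steps": [0,0.001,0,0,0,0,0,0,0.001,0,0,0,0,0,0,0,0,0,0,0,0]
}}

```text
clock: 29.67
tool_pos: [0.5999, 0.3456, 0.0991]
eef_rot: [-1.567, 0.002, -1.661]
force: [-8.9, -7.5, 26.5]
grip_width: 0.0003
```

Call:
{"method": "apply_moves", "body": {
  "steps": [0,-0.015,0,0,0,0,0,0,-0.03,0,0,0,0,0,0,-0.035,-0.03,0,0,0,0,0.035,-0.035,-0.035,0,0,0,0,0.035,-0.035,-0.035,0,0,0,0,0.02,-0.03,-0.035,0,0,0,0,0,0,-0.035,0,0,0,0,0,0,0,0,0,0,0,0,0,0,0,0,0,0,0,0,0,0,0,0,0]
}}

```text
clock: 30.5
tool_pos: [0.4552, 0.294, 0.2446]
eef_rot: [-1.568, 0.002, -1.66]
force: [0.7, 0.1, -0.2]
grip_width: -0.0003
```

Run:
```python
from h import *
f=snap('wrist','w7'); print(f['s']['tool_pos'],f['s']['eef_rot'],f['s']['force'])
g=snap('scene','sc2')
a=cv2.resize(f['frame'],(480,360),interpolation=cv2.INTER_AREA);b=cv2.resize(g['frame'][140:240,260:385],None,fx=2.5,fy=2.5,interpolation=cv2.INTER_CUBIC)
cv2.imwrite('pics/sc2b.png',np.vstack([np.hstack([a,np.zeros((360,313-0,3),np.uint8)])[:, :793],np.zeros((0,793,3),np.uint8)])[:,:,::-1])
im=np.zeros((360,793,3),np.uint8);im[:,:480]=a;im[:250,480:480+b.shape[1]]=b;cv2.imwrite('pics/sc2b.png',im[:,:,::-1])
```

```text
[0.45519925 0.29399338 0.24462013] [-1.56822472  0.00235009 -1.66044108] [ 0.68029962  0.10221627 -0.16967149]
```

View pics/sc2b.png

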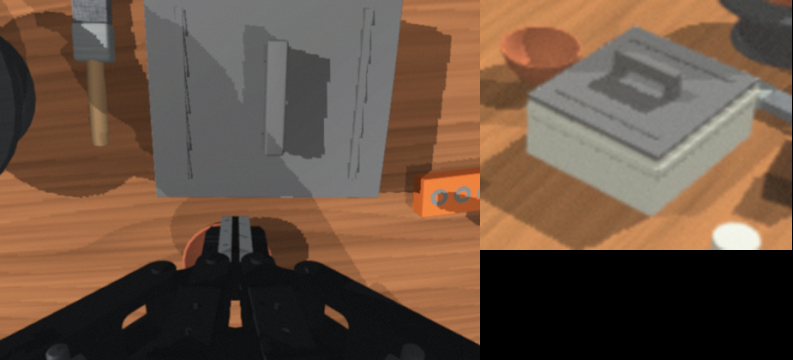

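The lid sits flat on the rim all round with no black gasket showing, and the gripper is clear. All four corners stopped hard above 20 N at matching heights (0.099–0.100). I'm handing it in.

```bash
python3 -c "
from rig import manip
print(manip.hand_in(), manip.observe()['clock'])"
```

```text
the job is handed in; nothing more can be done
the job is handed in; nothing more can be done
```

The job is finished and handed in at about 31 s of the 72 s allowed. The one doubt is whether far-left still stood proud when the other three corners were home (judging step 4).

- **Slab:** I set it on its twin, pushed it against the posts and the end fence until I felt contact, and let go. The wrist picture put its centre at (9.9, 10.5) mm in the box frame, against a target of (10, 10), and it looked square. The twin was hidden under it, so I did not check the twin separately.
- **Lid:** I lifted it off the rest, levelled it, lowered it onto the box and released it. Before pressing it measured within about 0.5 mm of the box centre and was not visibly turned.
- **Pressing:** I pressed near-left, near-right, far-right and then far-left. Each corner ended on a hard stop at 20–41 N with the tool at 99–100 mm, which points to fully home. The last pictures show the lid flat on the rim and no gasket visible.
- **What disagreed:** at far-left I felt no contact until the tool was lower than for a fully proud corner (below about 105 mm, instead of the expected 107–108 mm). That corner may already have been partly pressed before I reached it. I did not photograph it before pressing, so I can't confirm it was still proud by the required amount.

I saw no bystander touched, and the ones in the last picture look undisturbed, but I did not measure their positions.

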